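# Take the blue print screen out of the packed rack and stand it in the rinse tray

### The arm

A 6-joint arm with a two-finger parallel gripper is mounted at the origin on the work surface. World frame = base frame: x ahead of the robot, y to its left, z up, the work surface at z = 0. Lengths are in mm, angles in rad, forces in N, time in s.
With the tool pointing down it reaches from about 275 to 1000 mm from the base axis. Payload 8.4 kg.
Tool frame: the origin (TCP) lies midway between the tips of the shut fingers; the grasp point (between the pads) lies 19 mm behind it; z points along the fingers, y is the direction in which the jaws open and shut (so a half turn about z gives the same grasp; the last joint's range is limited). The gripper opens to 85 mm and grips with 20 to 120 N. Pads are 22 mm wide; open, the fingers measure 114 mm over their backs; the gripper's body (76 mm by 85 mm) begins 54 mm behind the grasp point. The pads swing forward as they close: fully open they stand 13 mm farther back than shut.
Start: joints at [1.319, 0.353, 1.633, -0, 1.155, -0.002], TCP at [154.505, 605.604, 231.281] pointing down, gripper open.
Joint ranges: [-2.63, 2.63], [-0.92, 2.1], [0.06, 2.66], [-1.3, 4.44], [0, 2.69], [-3.02, 3.02]. Speed limits (rad/s): [2.22, 2.22, 2.79, 3.14, 3.14, 3.14].

### API

Orientations are given as [roll, pitch, yaw] about the fixed x, y, z axes, in that order (R = Rz(yaw) Ry(pitch) Rx(roll)).
In Python, from rig import * gives the robot as it stands.
- The arm moves only by the tool play_rows, never from a script. Its argument "moves" is a list of rows, each a list of 3 entries, a list of its own where there are three numbers: the shift along the tool's x, y, z in m, then the turn, a rotation vector about the tool's x, y, z in rad, then the opening in per cent of the stroke, from 0 (shut) to 100 (fully open). In form: [[[x, y, z], [rx, ry, rz], fingers], ...]. A call has 1 to 20 rows; each row shifts and turns the commanded pose from where the row before left it, along the tool's axes as they then stand; what a row does not reach is not made up. A row lasts 1/10 s, in which the tool goes at most 50 mm and 8.59 degrees, less where a joint would pass 70% of its speed; a pose out of reach is approached as far as the arm can. A call is refused whole if a number of a shift passes 0.05 or a number of a turn 0.15, either way. A call with a gripper value outside its range is refused whole. The fingers move at their own pace and stop on an object; "squeeze" is the grip in N (left out, the last holds). Time passes only in rows, so rows that do not move let the fingers close. It gives the time, the measured TCP pose, the force and the opening at its end, in the units of the state.
- sense(): the state, without advancing time (a new reading comes with each control period).
- grab_frame(name): name is "side" or "top"; returns a dict with "pixels" (420x560x3 uint8, red, green, blue), "intrinsics" (3x3 intrinsics, pixels), "distortion" ([k1, k2, p1, p2, k3] as OpenCV has them; the pictures are not rectified), "R" (3x3) and "t" (3): a world point X has camera coordinates R X + t. Camera axes: x right, y down, z forward; pixel columns grow to the right and rows downward; lengths in mm; the calibration is good to about 2 mm. A picture is of the moment at which its call begins. There is no depth.
- sign_off(): hands the job in, once; it reports no verdict.
The state is a dict: "clock": time; "qpos": joint angles; "qvel": joint speeds; "joint_efforts": joint torques, N m; "eef_pos": TCP position; "tcp_rot": TCP orientation; "contact_force": force on the tool from outside, world axes, zero at the start; "wrist_torque": the same for the moment, N m; "opening": opening from 0.0 (shut) to 1.0 (fully open).
Only numpy, scipy, OpenCV 4.12 (cv2) and the standard library are available. Lean on these libraries where they do the work, as an engineer would, in place of code of your own. Each camera call takes 0.05 s, during which the arm holds its last target. There are 200 camera calls.

### The job

Take the small print screen with the blue tab out of the packed rack and stand it upright inside the empty rinse tray. A rail runs over the back of the row, so first tilt the screen well outward by its top, its foot still down in the rack, and only then lift it out. Leave the red and yellow screens standing in the rack.

Things in the scene. Friction and masses are not known exactly. Their poses are not given: they have to be found in the camera images.
- blue_screen_mid (a point): Print screen (wood frame, blue top bar and tab) standing in the rack: 110 deep (its x), 36 thick (y), 170 tall (z), about 0.26 kg. Point: the frame's centre, 85 mm above its foot; z up, -x out of the rack's open front, towards the robot. The grip tab at the middle of the top (46 long in x, 10 thick in y) rises 36 mm above the frame, 85 to 121 mm above the point: pinch it across y.
- red_screen_mid (a point): Same kind of screen with red top bar and tab, same centre point and axes; stays in the rack. The three stand side by side along y at 38.5 mm pitch (28 mm between tabs), on a 6 mm floor. A rail 16 mm thick runs 16 mm above the frames, over x = +35 to +51 mm of each: it blocks a straight lift, and is cleared by tilting the top 10 degrees to -x about the lower front edge.
- yellow_screen_mid (a point): Same kind of screen with yellow top bar and tab, same centre point and axes; stays in the rack. Rack: front sill 20 mm above its floor, 8 mm ahead of the screens (leaves room to tilt about 20 degrees; then raise 50 mm and draw 150 mm out to -x to clear the row); back stop 7 mm behind them; end panels 150 mm tall; 131 mm tall squeegees in a pocket at its +y end.
- tray: Fixed shallow grey rinse tray with a white floor, open on top; inside 190 (its x) x 110 (its y), floor 4 mm thick, rim 16 mm high over the table, walls 4 mm. Origin: centre of its underside, on the table. The screen stands in it along the tray's x.
Not all that is in view belongs to the job. What is shaped like the part that bears blue_screen_mid but purple or turquoise is not meant.

How it is judged:
By the outcome, as a careful person would: the job done as asked, in the order asked, and still so for the second after the job is handed in, with the robot touching nothing.
It also fails if it takes over 45 s, if anything falls off the work surface, if the arm or the gripper's body presses on something with over 40 N, if the wrist force passes 120 N, or if a joint passes its speed limit or range.

## Working session

There is one attempt and no reset: what is moved stays moved. The work goes in short steps, Python scripts to look and compute and a tool call to move; the robot and the scene stay as the last step left them, time stands still between calls to the robot, and variables do not carry over. Pictures are saved under pics/ and viewed, about 8 in all and at most 12, crops included, and the job is handed in when it is done.

Besides the shell and the picture viewer there is one more tool, called after "Emit:" by a JSON object that holds its "method" and its "body". play_rows: Moves the arm, as the interface text tells. Its arguments: {"type":"object","properties":{"moves":{"type":"array"},"squeeze":{"type":"number"}},"required":["moves"]}

```bash
mkdir -p pics; python3 - <<'E'
from rig import *
import cv2,pickle,numpy as np
s=sense();print({k:np.round(s[k],3).tolist() for k in ("clock","eef_pos","tcp_rot","contact_force","opening")})
F={}
for n in("side","top"):
    f=grab_frame(n);F[n]=f;cv2.imwrite(f"pics/{n}0.png",f["pixels"][:,:,::-1])
    print(n,np.round(-np.array(f["R"]).T@np.array(f["t"])),np.round(f["R"],2).tolist())
pickle.dump(F,open("f0.pkl","wb"))
E
```

```text
{'clock': 0.0, 'eef_pos': [154.38, 605.122, 230.562], 'tcp_rot': [-3.14, 0.0, 2.892], 'contact_force': [0.022, 0.509, 0.379], 'opening': 1.001}
side [ 535. -781.  704.] [[0.99, 0.15, 0.01], [0.11, -0.65, -0.75], [-0.11, 0.74, -0.66]]
top [ 322. -126. 1460.] [[-0.0, -1.0, -0.02], [-1.0, 0.0, -0.08], [0.08, 0.02, -1.0]]
```

View pics/side0.png

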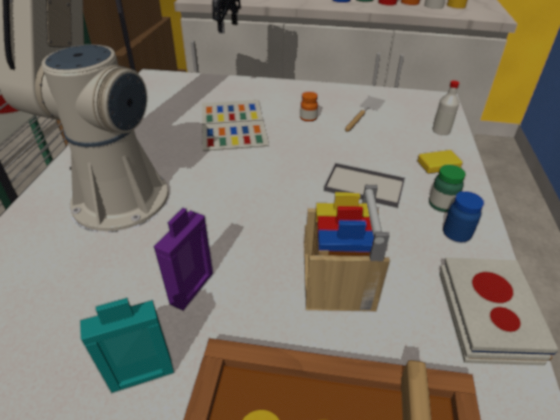

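View pics/top0.png

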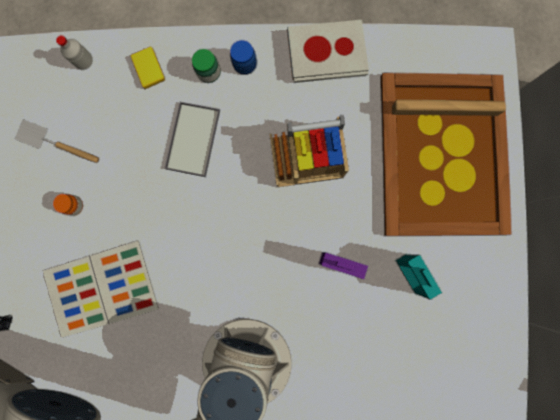

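Side view: the packed rack is at about (345,260), with blue tab (350,230), red (349,213) and yellow (347,201). The rail is at (373,220) and the tray at (365,184). The purple screen (185,260) and turquoise screen (127,345) stand alone.
Top view: the rack is at (312,150), with blue at (334,145), and the tray is at (193,138).
Candidates: blue, purple and turquoise, plus a blue jar at (243,57). Only the one in the rack fits. I'll confirm it in an enlarged crop.

```bash
cat >h.py <<'E'
import numpy as np,cv2
def ray(f,uv):
    K=np.array(f["intrinsics"],float);R=np.array(f["R"]);t=np.array(f["t"])
    p=cv2.undistortPoints(np.array(uv,float).reshape(-1,1,2),K,np.array(f["distortion"],float)).reshape(-1,2)
    return -R.T@t,(R.T@np.c_[p,np.ones(len(p))].T).T
def onz(f,uv,z):
    c,d=ray(f,uv);return c+d*((z-c[2])/d[:,2])[:,None]
def tri(f,u,g,v):
    c,d=ray(f,u);e,b=ray(g,v);o=[]
    for p,q in zip(d,b):
        s=np.linalg.lstsq(np.c_[p,-q],e-c,rcond=None)[0];P,Q=c+s[0]*p,e+s[1]*q
        o.append([*((P+Q)/2),np.linalg.norm(P-Q)])
    return np.round(o,1)
def proj(f,X):
    K=np.array(f["intrinsics"],float)
    return cv2.projectPoints(np.array(X,float).reshape(-1,1,3),cv2.Rodrigues(np.array(f["R"],float))[0],np.array(f["t"],float),K,np.array(f["distortion"],float))[0].reshape(-1,2)
E
python3 - <<'E'
import pickle,cv2,numpy as np
F=pickle.load(open("f0.pkl","rb"))
a=cv2.resize(F["top"]["pixels"][110:195,262:357],None,fx=4.2,fy=6,interpolation=2) if 0 else cv2.resize(F["top"]["pixels"][110:210,262:362],(400,400),interpolation=cv2.INTER_CUBIC)
b=cv2.resize(F["side"]["pixels"][185:285,295:395],(400,400),interpolation=cv2.INTER_CUBIC)
cv2.imwrite("pics/c1.png",np.hstack([a,b])[:,:,::-1])
from h import *
for n in F:
  h=cv2.cvtColor(F[n]["pixels"],cv2.COLOR_RGB2HSV)
  # tray floor
  print(n,h[138 if n=="top" else 184,193 if n=="top" else 365])
  m=cv2.inRange(h,(0,0,0),(179,255,130)) 
  x0,y0,x1,y1=(155,95,230,185) if n=="top" else (318,158,412,210)
  M=np.zeros_like(m);M[y0:y1,x0:x1]=m[y0:y1,x0:x1]
  if n=="side": M[188:,362:385]=0
  cs,_=cv2.findContours(M,cv2.RETR_EXTERNAL,2)
  c=max(cs,key=cv2.contourArea);r=cv2.minAreaRect(c);B=cv2.boxPoints(r)
  print(B.round(1).tolist(),r[1]); P=onz(F[n],B,16);print(P.round(1).tolist(),P.mean(0).round(1))
E
```

```text
side [ 21  24 137]
[[322.20001220703125, 190.5], [329.3999938964844, 159.6999969482422], [404.8999938964844, 177.3000030517578], [397.70001220703125, 208.10000610351562]] (77.51776123046875, 31.617380142211914)
[[517.9, 94.0, 16.0], [527.1, 238.3, 16.0], [735.6, 188.9, 16.0], [709.2, 54.9, 16.0]] [622.5 144.   16. ]
top [ 36  23 174]
[[161.10000610351562, 168.10000610351562], [176.1999969482422, 99.0999984741211], [220.39999389648438, 108.69999694824219], [205.3000030517578, 177.6999969482422]] (45.226951599121094, 70.59383392333984)
[[543.8, 240.7, 16.0], [743.3, 202.1, 16.0], [712.7, 74.1, 16.0], [515.4, 114.1, 16.0]] [628.8 157.8  16. ]
```

View pics/c1.png

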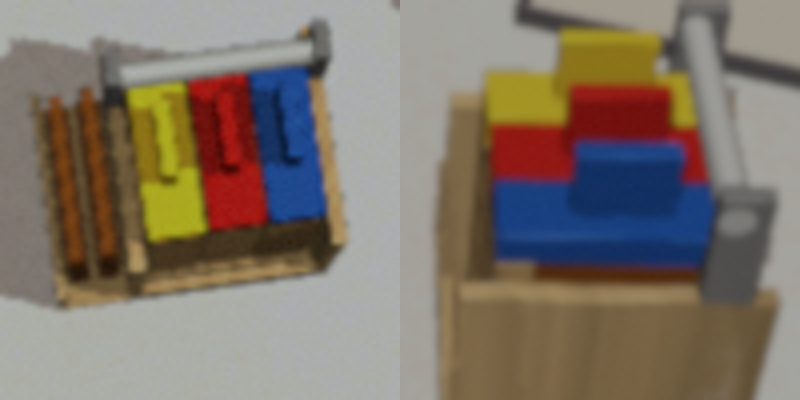

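The crop confirms it: the target is the blue bar and tab at the −y end of the rack, at top (334,145) and side (350,230). Next I triangulate the tab ends and the tray floor.

```bash
python3 - <<'E'
import pickle
from h import *
F=pickle.load(open("f0.pkl","rb"));T,S=F["top"],F["side"]
t=lambda L:np.array(L)/4+[262,110]-.4
s=lambda L:(np.array(L)-[400,0])/4+[295,185]-.4
print("tabs front/back Y,R,B");
print(tri(T,t([(168,180),(158,98),(231,170),(220,83),(292,162),(279,88)]),S,s([(562,33),(660,37),(570,89),(671,92),(577,146),(686,150)])))
print("front bar corners B right,left,R left,Y left @176")
P=onz(T,t([(326,215),(270,222),(208,230),(148,241)]),176);print(P.round(1).tolist())
print("blue near-front top corner tri",tri(T,t([(326,215)]),S,s([(497,240)])))
# tray interior
for n,seed in(("top",(193,138)),("side",(355,182))):
  f=F[n];g=cv2.GaussianBlur(cv2.cvtColor(f["pixels"],cv2.COLOR_RGB2GRAY),(3,3),0)
  m=np.zeros((422,562),np.uint8);cv2.floodFill(g,m,seed,0,5,5,4|(255<<8)|cv2.FLOODFILL_MASK_ONLY)
  c=max(cv2.findContours(m[1:-1,1:-1],0,2)[0],key=cv2.contourArea);h=cv2.convexHull(c)
  q=cv2.approxPolyDP(h,5,True).reshape(-1,2);P=onz(f,q,4);print(n,cv2.contourArea(c),q.tolist(),P.round(0)[:,:2].tolist())
  A=onz(f,c.reshape(-1,2),4)[:,:2].astype(np.float32);print(cv2.minAreaRect(A))
E
```

```text
tabs front/back Y,R,B
[[ 545.8 -156.   209.7    2.5]
 [ 593.5 -150.5  209.7    2.9]
 [ 551.7 -194.2  208.7    2.2]
 [ 600.8 -188.4  209.6    6.6]
 [ 556.6 -231.2  208.5    2.3]
 [ 603.1 -224.1  206.6    3. ]]
front bar corners B right,left,R left,Y left @176
[[528.1, -254.7, 176.0], [523.9, -219.9, 176.0], [519.0, -181.5, 176.0], [512.3, -144.3, 176.0]]
blue near-front top corner tri [[ 528.5 -255.3  170.7    1. ]]
top 1976.0 [[182, 107], [212, 111], [200, 172], [170, 166]] [[723.0, 187.0], [710.0, 100.0], [533.0, 132.0], [551.0, 218.0]]
((629.1079711914062, 157.68325805664062), (97.05818176269531, 182.6712646484375), 78.48322296142578)
side 229802.5 [[559, 0], [559, 419], [0, 419], [0, 0]] [[1871.0, 2329.0], [955.0, -430.0], [47.0, -575.0], [-1580.0, 1678.0]]
((381.011474609375, 754.552490234375), (3511.478759765625, 2541.54638671875), 10.682854652404785)
```

Estimates:
- **Blue tab:** centre about (580,−229), top at z about 209 (text says 212). Rack yaw is about 8°, and the measured pitch of 37.6 mm agrees with the text.
- **Tray:** centre about (629,158), long axis at about −11°.

I'll go above the tab with the fingers part open.

Emit:
{"method": "play_rows", "body": {"moves": [[[0,0,-0.025],[0,0,-0.13],32],[[0,0,-0.025],[0,0,-0.13],32],[[0,0,-0.025],[0,0,-0.13],32],[[-0.0152,-0.0443,0],[0,0,0],32],[[-0.0152,-0.0443,0],[0,0,0],32],[[-0.0152,-0.0443,0],[0,0,0],32],[[-0.0152,-0.0443,0],[0,0,0],32],[[-0.0152,-0.0443,0],[0,0,0],32],[[-0.0152,-0.0443,0],[0,0,0],32],[[-0.0152,-0.0443,0],[0,0,0],32],[[-0.0152,-0.0443,0],[0,0,0],32],[[-0.0152,-0.0443,0],[0,0,0],32],[[-0.0152,-0.0443,0],[0,0,0],32],[[-0.0152,-0.0443,0],[0,0,0],32],[[-0.0152,-0.0443,0],[0,0,0],32],[[-0.0152,-0.0443,0],[0,0,0],32],[[-0.0152,-0.0443,0],[0,0,0],32],[[-0.0152,-0.0443,0],[0,0,0],32]]}}

```text
clock: 1.9
eef_pos: [473.5, -22.5, 306.2]
tcp_rot: [3.141, 0.0, -3.002]
contact_force: [1.4, 0.8, -0.3]
opening: 0.318
```

Emit:
{"method": "play_rows", "body": {"moves": [[[-0.0152,-0.0443,0],[0,0,0],32],[[-0.0152,-0.0443,0],[0,0,0],32],[[-0.0152,-0.0443,0],[0,0,0],32],[[-0.0152,-0.0443,0],[0,0,0],32],[[-0.0152,-0.0443,0],[0,0,0],32],[[0,0,0.02],[0,0,0],32],[[0,0,0.02],[0,0,0],32],[[0,0,0.02],[0,0,0],32],[[0,0,0],[0,0,0],32],[[0,0,0],[0,0,0],32]]}}

```text
clock: 2.9
eef_pos: [579.2, -229.1, 246.3]
tcp_rot: [3.141, -0.001, -3.001]
contact_force: [-0.5, -0.1, 0.6]
opening: 0.315
```

```bash
python3 - <<'E'
from rig import *
from h import *
import pickle
s=sense();print({k:np.round(s[k],3).tolist() for k in ("clock","eef_pos","tcp_rot","contact_force","opening","qpos")})
f=grab_frame("side");g=grab_frame("top");pickle.dump((f,g),open("f1.pkl","wb"))
a=cv2.resize(f["pixels"][150:290,295:435],(420,420),interpolation=2)
b=cv2.resize(g["pixels"][90:210,250:360],(385,420),interpolation=2)
cv2.imwrite("pics/c2.png",np.hstack([a,b])[:,:,::-1][:, :800])
E
```

```text
{'clock': 2.9, 'eef_pos': [579.22, -229.135, 246.28], 'tcp_rot': [3.141, -0.001, -3.001], 'contact_force': [-0.545, -0.119, 0.636], 'opening': 0.315, 'qpos': [-0.379, 0.337, 1.622, 0.0, 1.184, -2.09]}
```

View pics/c2.png

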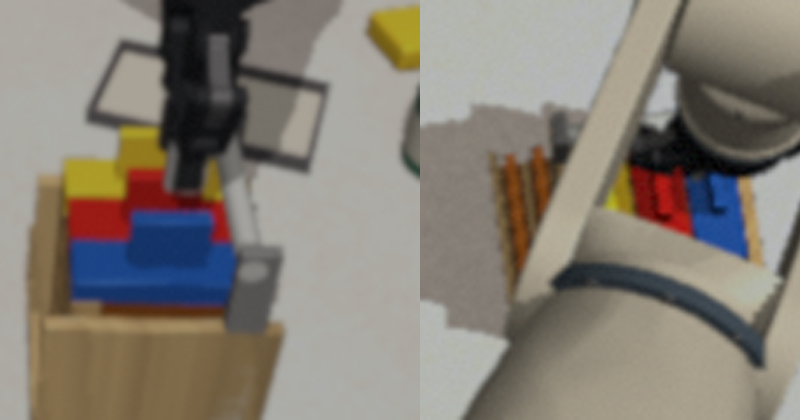

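The side crop shows the near finger with its tip at crop (185,190), above the blue tab whose top centre is at crop (172,214). I'll check this against the projected points.

```bash
python3 - <<'E'
from h import *
import pickle
f,g=pickle.load(open("f1.pkl","rb"))
e=np.array([-.1399,.9902,0])*-20
T=np.array([579.2,-229.1,250])
for n,X in dict(tip_near=T+e,tabtop=[580,-229,212],front=[580-22.8,-229-3.2,212],back=[602.8,-225.8,212],foot=[580,-229,176]).items():
    print(n,((proj(f,X)-[295,150])*3).round(0),((proj(g,X)-[250,90])*3.5+[420,0]).round(0))
E
```

```text
tip_near [[183. 184.]] [[747. 160.]]
tabtop [[171. 211.]] [[713. 175.]]
front [[131. 210.]] [[718. 207.]]
back [[211. 212.]] [[708. 142.]]
foot [[164. 256.]] [[709. 185.]]
```

The projections match what the picture shows to within about 2 mm. Descending and gripping.

Emit:
{"method": "play_rows", "body": {"moves": [[[0,0,0.02],[0,0,0],32],[[0,0,0.02],[0,0,0],32],[[0,0,0.012],[0,0,0],32],[[0,0,0.011],[0,0,0],32],[[0,0,0],[0,0,0],32],[[0,0,0],[0,0,0],0],[[0,0,0],[0,0,0],0],[[0,0,0],[0,0,0],0],[[0,0,0],[0,0,0],0],[[0,0,0],[0,0,0],0],[[0,0,0],[0,0,0],0]], "squeeze": 60}}

```text
clock: 4.1
eef_pos: [579.9, -229.5, 184.1]
tcp_rot: [-3.141, 0.001, -3.001]
contact_force: [0.5, 0.2, 5.1]
opening: 0.106
```

Gripped: opening of 9 mm on the 10 mm tab. Now tilting 16° about the lower front edge.

Emit:
{"method": "play_rows", "body": {"moves": [[[0.0083,0,-0.0024],[0,-0.0465,0],0],[[0.0083,0,-0.0024],[0,-0.0465,0],0],[[0.0083,0,-0.0024],[0,-0.0465,0],0],[[0.0083,0,-0.0024],[0,-0.0465,0],0],[[0.0083,0,-0.0024],[0,-0.0465,0],0],[[0.0083,0,-0.0024],[0,-0.0465,0],0],[[0,0,0],[0,0,0],0],[[0,0,0],[0,0,0],0]]}}

```text
clock: 4.9
eef_pos: [528.7, -236.6, 192.1]
tcp_rot: [-3.141, 0.279, -3.002]
contact_force: [0.2, 0.5, 2.1]
opening: 0.109
```

```bash
python3 - <<'E'
from rig import *
from h import *
s=sense();print({k:np.round(s[k],3).tolist() for k in ("clock","eef_pos","tcp_rot","contact_force","opening","qpos")})
f=grab_frame("side")
cv2.imwrite("pics/c3.png",cv2.resize(f["pixels"][100:310,250:450],(600,600),interpolation=2)[:,:,::-1])
E
```

```text
{'clock': 4.9, 'eef_pos': [528.741, -236.584, 192.075], 'tcp_rot': [-3.141, 0.279, -3.002], 'contact_force': [0.213, 0.51, 2.132], 'opening': 0.109, 'qpos': [-0.524, 0.224, 1.944, 0.246, 0.767, -2.394]}
```

View pics/c3.png

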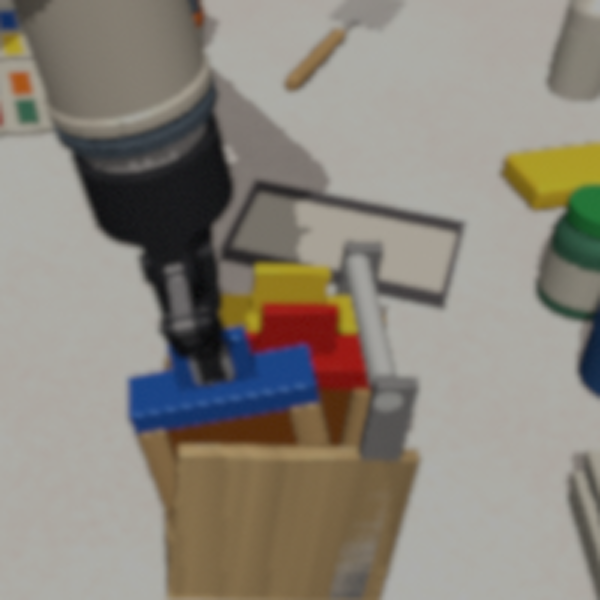

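The blue screen is tilted clear of the rail: its bar is at crop (225,385), back end (315,360), left of the rail at (370,330). Red and yellow are unmoved. Now up 60 mm, then out 150 mm.

Emit:
{"method": "play_rows", "body": {"moves": [[[-0.0041,0,-0.0144],[0,0,0],0],[[-0.0041,0,-0.0144],[0,0,0],0],[[-0.0041,0,-0.0144],[0,0,0],0],[[-0.0041,0,-0.0144],[0,0,0],0],[[0,0,0],[0,0,0],0],[[0.024,0,-0.0069],[0,0,0],0],[[0.024,0,-0.0069],[0,0,0],0],[[0.024,0,-0.0069],[0,0,0],0],[[0.024,0,-0.0069],[0,0,0],0],[[0.024,0,-0.0069],[0,0,0],0],[[0.024,0,-0.0069],[0,0,0],0],[[0,0,0],[0,0,0],0]]}}

```text
clock: 6.15
eef_pos: [377.6, -256.5, 250.1]
tcp_rot: [3.139, 0.276, -3.003]
contact_force: [-0.1, -0.2, -3.1]
opening: 0.105
```

```bash
python3 - <<'E'
from rig import *
from h import *
s=sense();print({k:np.round(s[k],3).tolist() for k in ("clock","eef_pos","tcp_rot","contact_force","opening","qpos")})
f=grab_frame("side")
cv2.imwrite("pics/c4.png",f["pixels"][:,:,::-1])
E
```

```text
{'clock': 6.15, 'eef_pos': [377.56, -256.537, 250.123], 'tcp_rot': [3.139, 0.276, -3.003], 'contact_force': [-0.113, -0.244, -3.058], 'opening': 0.105, 'qpos': [-0.762, -0.03, 2.085, 0.271, 0.933, -2.618]}
```

View pics/c4.png

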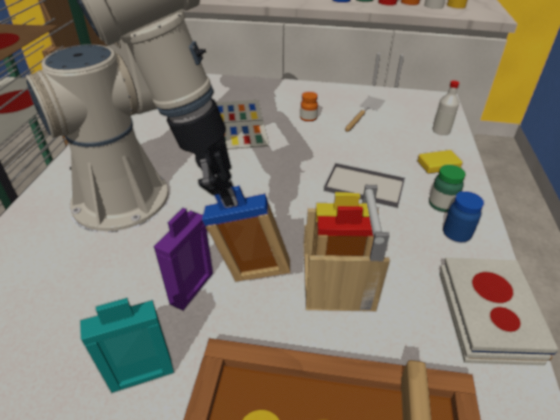

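The screen is clear of the rack (bar at (237,207), foot at (250,270)), and red and yellow are still standing. Now I'll untilt and go parallel to the rack front past its end.

Emit:
{"method": "play_rows", "body": {"moves": [[[-0.005,0,0],[0,0.0465,0],0],[[-0.005,0,0],[0,0.0465,0],0],[[-0.005,0,0],[0,0.0465,0],0],[[-0.005,0,0],[0,0.0465,0],0],[[-0.005,0,0],[0,0.0465,0],0],[[-0.005,0,0],[0,0.0465,0],0],[[0,0.02,0],[0,0,0],0],[[0,0.04,0],[0,0,0],0],[[0,0.04,0],[0,0,0],0],[[0,0.04,0],[0,0,0],0],[[0,0.04,0],[0,0,0],0],[[0,0.04,0],[0,0,0],0],[[0,0.02,0],[0,0,0],0],[[0,0,0],[0,0,0],0]]}}

```text
clock: 7.6
eef_pos: [376.1, -12.9, 256.2]
tcp_rot: [3.141, -0.0, -2.998]
contact_force: [0.0, -0.3, -2.4]
opening: 0.104
```

```bash
python3 - <<'E'
from rig import *
import numpy as np
s=sense();print({k:np.round(s[k],3).tolist() for k in ("clock","eef_pos","tcp_rot","contact_force","opening","qpos")})
p=s["eef_pos"];r=s["tcp_rot"]
from scipy.spatial.transform import Rotation as R
A=R.from_euler("xyz",r);B=R.from_euler("xyz",[np.pi,0,np.pi-np.deg2rad(11)])
print("tool shift",A.inv().apply(np.array([629,158,p[2]])-p),"turn",(A.inv()*B).as_rotvec())
E
```

```text
{'clock': 7.6, 'eef_pos': [376.093, -12.898, 256.202], 'tcp_rot': [3.141, -0.0, -2.998], 'contact_force': [0.014, -0.272, -2.444], 'opening': 0.104, 'qpos': [-0.039, -0.083, 2.089, 0.001, 1.137, -1.754]}
tool shift [-2.74782017e+02  1.32902583e+02 -1.22373430e-02] turn [ 0.00076605 -0.00059444  0.33574419]
```

Emit:
{"method": "play_rows", "body": {"moves": [[[-0.0275,0.0133,0],[0,0,0],0],[[-0.0275,0.0133,0],[0,0,0],0],[[-0.0275,0.0133,0],[0,0,0],0],[[-0.0275,0.0133,0],[0,0,0],0],[[-0.0275,0.0133,0],[0,0,0],0],[[-0.0275,0.0133,0],[0,0,0],0],[[-0.0275,0.0133,0],[0,0,0],0],[[-0.0275,0.0133,0],[0,0,0],0],[[-0.0275,0.0133,0],[0,0,0],0],[[-0.0275,0.0133,0],[0,0,0],0],[[0,0,0],[0,0,0.084],0],[[0,0,0],[0,0,0.084],0],[[0,0,0],[0,0,0.084],0],[[0,0,0],[0,0,0.084],0],[[0,0,0.03],[0,0,0],0],[[0,0,0],[0,0,0],0],[[0,0,0],[0,0,0],0]]}}

```text
clock: 9.3
eef_pos: [629.6, 154.4, 225.5]
tcp_rot: [-3.14, -0.002, 2.946]
contact_force: [0.8, 0.4, -3.3]
opening: 0.106
```

```bash
python3 - <<'E'
from rig import *
from h import *
s=sense();print({k:np.round(s[k],3).tolist() for k in ("clock","eef_pos","tcp_rot","contact_force","opening","qpos")})
f=grab_frame("side");g=grab_frame("top")
a=cv2.resize(f["pixels"][80:220,290:430],(400,400),interpolation=2)
b=cv2.resize(g["pixels"][80:200,130:250],(400,400),interpolation=2)
cv2.imwrite("pics/c5.png",np.hstack([a,b])[:,:,::-1])
E
```

```text
{'clock': 9.3, 'eef_pos': [629.598, 154.447, 225.544], 'tcp_rot': [-3.14, -0.002, 2.946], 'contact_force': [0.755, 0.446, -3.331], 'opening': 0.106, 'qpos': [0.238, 0.395, 1.584, -0.0, 1.165, -1.137]}
```

View pics/c5.png

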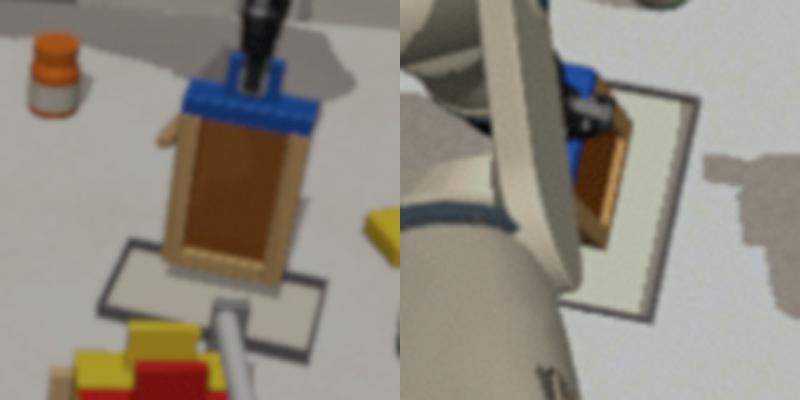

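The screen hangs upright over the tray: in the side crop its foot edge runs (165,262) to (282,285) and the tray spans (100–325, 240–360). By the gripped height it has about 43 mm left to go down.

Emit:
{"method": "play_rows", "body": {"moves": [[[0,-0.003,0.015],[0,0,0],0],[[0,0,0.015],[0,0,0],0],[[0,0,0.008],[0,0,0],0],[[0,0,0.003],[0,0,0],0],[[0,0,0],[0,0,0],0],[[0,0,0],[0,0,0],0]]}}

```text
clock: 10.0
eef_pos: [629.5, 151.7, 185.9]
tcp_rot: [3.141, 0.0, 2.946]
contact_force: [0.7, -0.1, -3.2]
opening: 0.106
```

Emit:
{"method": "play_rows", "body": {"moves": [[[0,0,0.001],[0,0,0],0],[[0,0,0.001],[0,0,0],0],[[0,0,0],[0,0,0],0],[[0,0,0],[0,0,0],0]]}}

```text
clock: 10.4
eef_pos: [629.3, 151.7, 183.8]
tcp_rot: [3.142, 0.0, 2.946]
contact_force: [-0.2, 0.3, -2.5]
opening: 0.106
```

Emit:
{"method": "play_rows", "body": {"moves": [[[0,0.006,0],[0,0,0],0],[[0,0,0.001],[0,0,0],0],[[0,0,0.001],[0,0,0],0],[[0,0,0],[0,0,0],0],[[0,0,0],[0,0,0],0]]}}

```text
clock: 10.9
eef_pos: [630.8, 157.7, 182.1]
tcp_rot: [3.141, 0.001, 2.946]
contact_force: [0.5, 0.8, 1.5]
opening: 0.106
```

The weight is off the gripper: the force went from −2.9 to +1.5 N at z 182.1, as predicted. One look before release.

```bash
python3 - <<'E'
from rig import *
from h import *
f=grab_frame("side");g=grab_frame("top")
a=cv2.resize(f["pixels"][80:220,290:430],(400,400),interpolation=2)
b=cv2.resize(g["pixels"][80:200,130:250],(400,400),interpolation=2)
cv2.imwrite("pics/c6.png",np.hstack([a,b])[:,:,::-1])
E
```

```text
(no output)
```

View pics/c6.png

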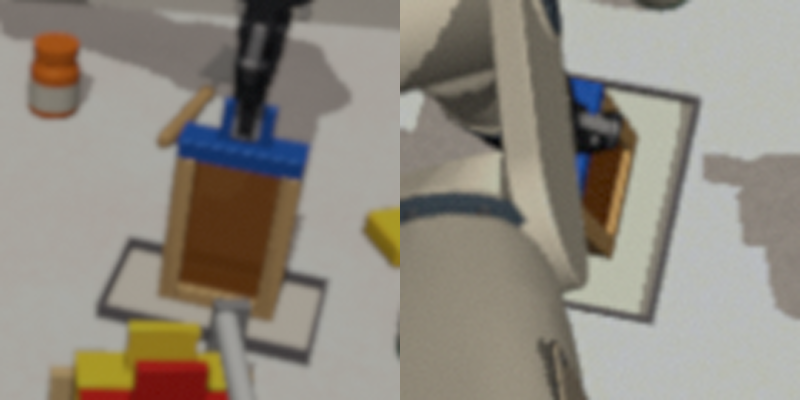

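The foot edge, (160,295) to (272,318) in the side crop, sits inside the tray on both views. Releasing and going straight up.

Emit:
{"method": "play_rows", "body": {"moves": [[[0,0,0],[0,0,0],20],[[0,0,0],[0,0,0],35],[[0,0,0],[0,0,0],45],[[0,0,0],[0,0,0],45],[[0,0,-0.01],[0,0,0],45],[[0,0,-0.02],[0,0,0],45],[[0,0,-0.03],[0,0,0],45],[[0,0,-0.03],[0,0,0],45],[[0,0,-0.03],[0,0,0],45],[[0.04,0,0],[0,0,0],45],[[0.04,0,0],[0,0,0],45],[[0.04,0,0],[0,0,0],45],[[0.04,0,0],[0,0,0],45],[[0.04,0,0],[0,0,0],45],[[0,0,0],[0,0,0],45],[[0,0,0],[0,0,0],45]]}}

```text
clock: 12.6
eef_pos: [434.1, 196.8, 302.8]
tcp_rot: [3.141, 0.002, 2.947]
contact_force: [0.1, 0.8, 0.2]
opening: 0.45
```

```bash
python3 - <<'E'
from rig import *
from h import *
s=sense();print({k:np.round(s[k],3).tolist() for k in ("clock","eef_pos","contact_force","opening")})
f=grab_frame("side");g=grab_frame("top")
a=cv2.resize(f["pixels"][120:300,270:450],(400,400),interpolation=2)
b=cv2.resize(g["pixels"][60:220,150:350],(400,320),interpolation=2);b=np.vstack([b,np.zeros((80,400,3),np.uint8)])
cv2.imwrite("pics/c7.png",np.hstack([a,b])[:,:,::-1])
E
```

```text
{'clock': 12.6, 'eef_pos': [434.059, 196.768, 302.781], 'contact_force': [0.123, 0.833, 0.163], 'opening': 0.45}
```

View pics/c7.png

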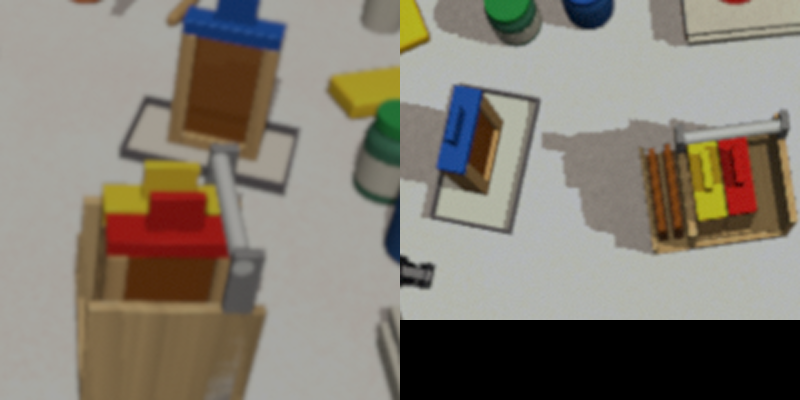

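The blue screen stands upright in the tray, along its length: bar at (235,28) in the side crop and (462,130) in the top crop. Red and yellow are upright in the rack and the gripper is clear. Handing in.

```bash
python3 -c "
from rig import *
print(sign_off())"
```

```text
the job is handed in; nothing more can be done
None
```

The blue-tab screen now stands upright in the rinse tray, lengthwise, and I handed the job in at about 12.7 s on the robot's clock.

I gripped its tab and tilted the top 16° outward with the foot still down in the rack. I then raised it 60 mm and drew it out 150 mm. Past the end of the rack I set it in the tray, released it and backed the gripper away.

**Last checks:** In both cameras the blue screen stands upright inside the tray. The red and yellow screens are still upright in the rack, and the gripper touches nothing. The wrist force readings stayed at about 5 N or below.

**Disagreements:** The measured tab tops came out at 207–210 mm against 212 from the text. My first tray outline (131 mm wide against 118 mm outside) was too big because of blur or shadow. I used the floor outline instead, which gave the same centre in the top view to within 1 mm. One small sideways correction before setting down went the wrong way by 3 mm, and I put it right before release.

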